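# Tip the nuts out of the flip-front caddy into the round dish

### The job

Reaching through the open middle of the guard frame, pick up the small flip-front steel caddy by the wooden bar on its top, hold it over the round steel dish and tip it mouth-down just far enough that its flap swings open and both nuts slide out into the dish; do not turn it right over onto its face. Then stand the empty caddy upright on the bench beside the dish and let go.

Things in the scene. Friction and masses are not known exactly. Their poses are not given: they have to be found in the camera images.
- caddy: closed sheet-steel box, 100 (x) x 60 (y) x 50 (z) mm, 0.3 kg, loose, a wooden bar on its roof. Origin: centre of its underside, z up; its mouth is the whole -x end, covered by the flap. The 4 mm floor ends at the lip 50 mm to -x of the origin. Tipped -x end down by 45 degrees, its nuts slide out and drop almost straight down between lip and hanging flap
- caddy_grip (a point): centre of the caddy's wooden bar: 76 mm long along the caddy's x, 16 mm wide in y, 20 mm high; on two short posts with 16 mm of free space between bar and roof. 4 mm to +x of the caddy's origin and 76 mm above its underside; axes as the caddy's
- flap (a joint): the caddy's flap, hinged along the front edge of the roof (40 mm to -x of the origin, 48 mm up), 45 mm long, swings freely outward: 0 shut, up to 1.7 rad open. The end leans 12 degrees, so the flap stays shut while the caddy is level and hangs open by its own weight once the -x end is tipped down further
- dish: round open steel dish, 160 mm across the rim, 32 mm high, 0.45 kg, loose. Origin: centre of its underside. (A square open tray, 100 mm, is a bystander.) Between robot and bench stands a fixed guard frame: post at x 0.31, y +0.46, solid panel strip at x 0.33 from y -0.29 to -0.47, both over 1.3 m tall, on a beam whose top is 47 mm above the bench; the middle is open
- nut_1: steel flange nut, 26 mm across, 14 mm high, inside the caddy at the start. Origin: centre of its underside
- nut_2: second, like flange nut, inside the caddy at the start. Origin: centre of its underside

How it is judged:
By the outcome, as a careful person would: the job done as asked, in the order asked, and still so for the second after the job is handed in, with the robot touching nothing.
It also fails if it takes over 58 s, if anything falls off the work surface, if the arm or the gripper's body presses on something with over 40 N, if the wrist force passes 120 N, or if a joint passes its speed limit or range.

### The arm

A 6-joint arm with a two-finger parallel gripper is mounted at the origin on a cart in front of the work surface, level with it; the furniture and walls round the work are solid. World frame = base frame: x ahead of the robot, y to its left, z up, the work surface at z = 0. Lengths are in m, angles in degrees, forces in N, time in s.
With the tool pointing down it reaches from about 0.4 to 0.825 m from the base axis. Payload 7 kg.
Tool frame: the origin (TCP) lies between the finger pads; the fingertips stand 22 mm ahead of it and the grasp point (between the pads) lies 3 mm ahead of it; z points along the fingers, y is the line along which they close (so a half turn about z gives the same grasp; the last joint's range is limited). The gripper opens to 88 mm and grips with 3 to 60 N. Pads are 19 mm wide; open, the fingers measure 130 mm over their backs; the gripper's body (78 mm by 193 mm) begins 47 mm behind the grasp point.
Start: joints at [89.101, 20.546, 0.682, 0, -70.136, -16.507], TCP at [0.202, 0.644, 0.249] pointing down, gripper open.
Joint ranges: [-176.03, 176.03], [-82.01, 121.73], [-58.28, 71.71], [-173.87, 95.51], [-174.79, -0.11], [-173.66, 173.66]. Speed limits (degrees/s): [136.94, 136.94, 172.46, 180, 180, 180].

### API

Orientations are given as [roll, pitch, yaw] about the fixed x, y, z axes, in that order (R = Rz(yaw) Ry(pitch) Rx(roll)).
In Python, from plant import ctrl gives the robot as it stands.
- The arm moves only by the tool apply_moves, never from a script. Its argument "targets" is a list of rows, each an object with "travel": the shift along the tool's x, y, z in mm, a list of three; "roll": the turn about the tool's z in degrees; "jaw": the finger opening in mm, from 0 to 87.6. In form: [{"travel": [tx, ty, tz], "roll": roll, "jaw": jaw}, ...]. A call has 1 to 10 rows; each row shifts and turns the commanded pose from where the row before left it, along the tool's axes as they then stand; what a row does not reach is not made up. A row lasts 1/10 s, in which the tool goes at most 50 mm and 8.59 degrees, less where a joint would pass 70% of its speed; a pose out of reach is approached as far as the arm can. A call with a gripper value outside its range is refused whole. The fingers move at their own pace and stop on an object; the grip force is fixed at half the most. Time passes only in rows, so rows that do not move let the fingers close. It gives the time, the measured TCP pose, the force, the opening and the grip force at its end, in the units of the state.
- ctrl.get_obs(): the state, without advancing time (a new reading comes with each control period).
- ctrl.snapshot(name): name is "scene" or "top" or "wrist"; returns the picture (400x640x3 uint8, red, green, blue); there is no depth.
- ctrl.calibration(name): a dict with "K" (3x3 intrinsics, pixels), "extrinsics" (4x4, takes a point from camera to world coordinates); the wrist camera has in their place "hand_eye" (4x4, takes a point from camera to tool coordinates, whose origin is the TCP and whose axes are the flange's). Camera axes: x right, y down, z forward; pixel columns grow to the right and rows downward; lengths in m; the calibration is good to about 2 mm. A picture is of the moment at which its call begins: read the wrist's pose just before it. calibration takes no time and is no camera call.
- ctrl.close_job(): hands the job in; it is judged then, once.
The state is a dict: "clock": time; "joint_pos": joint angles; "qvel": joint speeds; "tau": joint torques, N m; "tool_pos": TCP position; "orientation": TCP orientation; "force": force on the tool from outside, world axes, zero at the start; "moment": the same for the moment, N m; "opening": finger opening in m; "gripper_force": force on a finger pad.
Only numpy, scipy, OpenCV 4.12 (cv2) and the standard library are available. Lean on these libraries where they do the work, as an engineer would, in place of code of your own. Each camera call takes 0.05 s, during which the arm holds its last target. There are 200 camera calls.

## Working session

There is one attempt and no reset: what is moved stays moved. The work goes in short steps, Python scripts to look and compute and a tool call to move; the robot and the scene stay as the last step left them, time stands still between calls to the robot, and variables do not carry over. Pictures are saved under pics/ and viewed, at most 10 in all, crops included, and the job is handed in when it is done.

Besides the shell and the picture viewer there is one more tool, called after "Call:" by a JSON object that holds its "api" and its "payload", one argument or row to a line. apply_moves: Moves the arm, as the interface text tells. Its arguments: {"type":"object","properties":{"targets":{"type":"array","items":{"type":"object","properties":{"travel":{"type":"array","items":{"type":"number"}},"roll":{"type":"number"},"jaw":{"type":"number"}}}}},"required":["targets"]}

```bash
mkdir -p pics; ls; python3 - <<'E'
from plant import ctrl
import cv2,numpy as np
np.set_printoptions(precision=4,suppress=True)
print(ctrl.get_obs())
for n in("scene","top"):
    cv2.imwrite(f"pics/{n}0.png",ctrl.snapshot(n)[:,:,::-1]); print(n,ctrl.calibration(n))
print(ctrl.calibration("wrist"))
E
```

```text
pics
{'clock': 0.0, 'joint_pos': array([ 89.0991,  20.5911,   0.6326,  -0.0209, -70.1341, -16.5078]), 'qvel': array([ 0.1113, -0.0464, -0.1034, -0.0064, -0.0299, -0.0273]), 'tau': array([ -0.0004, -58.2718,  29.3048,   6.9973,   0.0069,  -0.0002]), 'tool_pos': array([0.2018, 0.6436, 0.2476]), 'orientation': array([179.9055,  -0.0075, -17.4158]), 'force': array([ 0.4342, -0.0441, -0.1791]), 'moment': array([ 0.0164,  0.0581, -0.0247]), 'gripper_force': 0.0, 'opening': 0.08786149505610164}
scene {'K': array([[403.7986,   0.    , 314.8543],
       [  0.    , 403.7986, 199.1202],
       [  0.    ,   0.    ,   1.    ]]), 'extrinsics': array([[ 0.6911,  0.3534, -0.6305,  1.1482],
       [ 0.7226, -0.3565,  0.5922, -0.5865],
       [-0.0155, -0.8649, -0.5018,  0.5841],
       [ 0.    ,  0.    ,  0.    ,  1.    ]])}
top {'K': array([[497.4022,   0.    , 314.7372],
       [  0.    , 497.4022, 201.2506],
       [  0.    ,   0.    ,   1.    ]]), 'extrinsics': array([[ 0.027 , -0.9972,  0.0702,  0.4406],
       [-0.9996, -0.0273, -0.0022,  0.0124],
       [ 0.0041, -0.0701, -0.9975,  1.172 ],
       [ 0.    ,  0.    ,  0.    ,  1.    ]])}
{'K': array([[330.2434,   0.    , 322.4547],
       [  0.    , 330.2434, 197.0905],
       [  0.    ,   0.    ,   1.    ]]), 'hand_eye': array([[ 0.001 , -0.963 , -0.2695,  0.0727],
       [ 1.    ,  0.0007,  0.0012,  0.0004],
       [-0.001 , -0.2695,  0.963 , -0.1357],
       [ 0.    ,  0.    ,  0.    ,  1.    ]])}
```

View pics/top0.png

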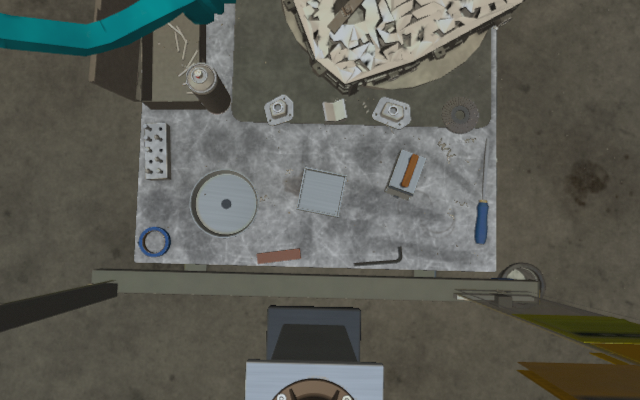

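View pics/scene0.png

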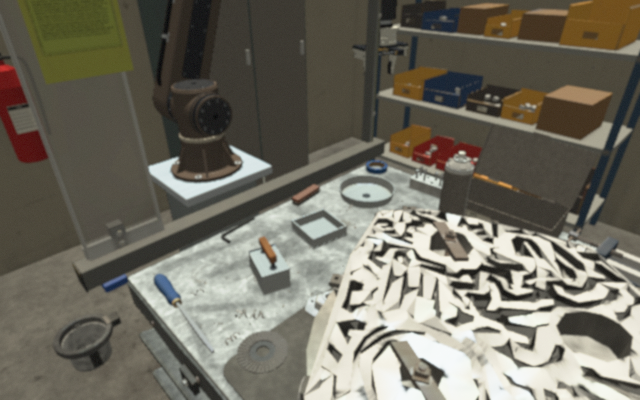

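The top view shows the dish at about (225,203), the tray at (322,192) and the caddy at (405,172). Its bar runs from (404,187) to (415,155). The scene view shows the caddy at (268,262). I'll enlarge both to find which end is the mouth and get exact pixels.

```bash
python3 - <<'E'
import cv2,numpy as np
t=cv2.imread("pics/top0.png");s=cv2.imread("pics/scene0.png")
a=cv2.resize(t[135:215,370:440],None,fx=6,fy=6,interpolation=cv2.INTER_CUBIC)
b=cv2.resize(s[220:300,235:305],None,fx=5,fy=6,interpolation=cv2.INTER_CUBIC)
cv2.imwrite("pics/crop1.png",np.hstack([a,b]))
E
```

```text
(no output)
```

View pics/crop1.png

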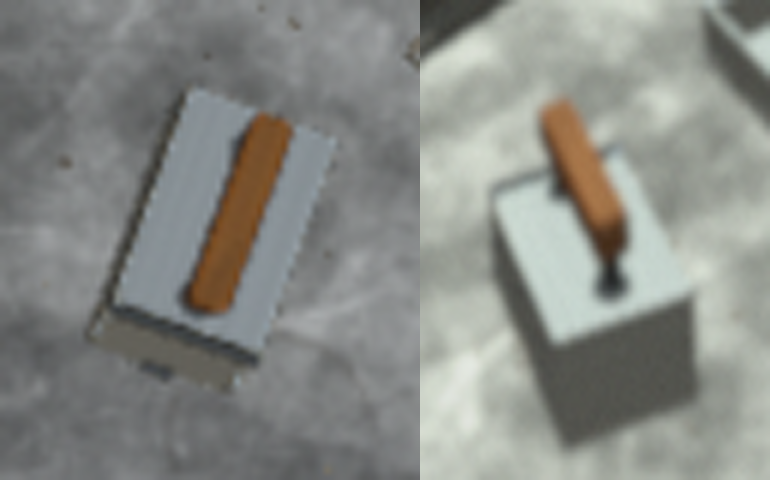

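The crop shows the mouth flap, leaning with a tab, at the bottom of the top view, facing the robot. The roof corners are at crop (190,88), (336,138), (258,357) and (115,303), and the bar runs from (270,115) to (212,312).

```bash
cat >h.py <<'E'
from plant import ctrl
import cv2,numpy as np
from scipy.spatial.transform import Rotation as R
np.set_printoptions(precision=4,suppress=True)
def cam(n,o=None):
    c=ctrl.calibration(n)
    if n!="wrist": return c["K"],c["extrinsics"]
    T=np.eye(4);T[:3,:3]=R.from_euler("xyz",o["orientation"],degrees=True).as_matrix();T[:3,3]=o["tool_pos"]
    return c["K"],T@c["hand_eye"]
def w(K,E,u,v,z):
    d=E[:3,:3]@np.linalg.solve(K,[u,v,1]);return E[:3,3]+d*(z-E[2,3])/d[2]
def proj(K,E,p):
    q=K@(E[:3,:3].T@(np.array(p)-E[:3,3]));return q[:2]/q[2]
E
python3 - <<'E'
from h import *
K,E=cam("top")
c=[w(K,E,370+(a+.0)/6,135+b/6,.05) for a,b in((190,88),(336,138),(258,357),(115,303))]
print(np.array(c)); print([np.linalg.norm(c[i]-c[(i+1)%4]) for i in range(4)])
e=[w(K,E,370+a/6,135+b/6,.086) for a,b in((270,117),(212,310))]
d=e[0]-e[1];print(e,np.linalg.norm(d),np.degrees(np.arctan2(d[1],d[0])),sum(e)/2)
d=c[0]+c[1]-c[2]-c[3];print("roof yaw",np.degrees(np.arctan2(d[1],d[0])))
l,r,t,b=[w(K,E,*p,.032) for p in((190,203),(257.5,203),(224,169.5),(224,237))]
print("dish",(l+r)/2,(t+b)/2,np.linalg.norm(l-r),np.linalg.norm(t-b))
print([w(K,E,u,v,.0) for u,v in((300,212),(344,170),(270,255),(400,250))])
E
```

```text
[[ 0.6428 -0.185   0.05  ]
 [ 0.6251 -0.2407  0.05  ]
 [ 0.5409 -0.2122  0.05  ]
 [ 0.5599 -0.1578  0.05  ]]
[np.float64(0.058438403280070265), np.float64(0.08891650265960997), np.float64(0.057567629285364505), np.float64(0.0871777831666167)]
[array([ 0.6263, -0.2082,  0.086 ]), array([ 0.5545, -0.1879,  0.086 ])] 0.07465338163583861 -15.78555862526373 [ 0.5904 -0.1981  0.086 ]
roof yaw -18.42749298809467
dish [0.5111 0.2185 0.032 ] [0.5109 0.218  0.032 ] 0.15481318936652708 0.15527799145638957
[array([0.4967, 0.0439, 0.    ]), array([ 0.5993, -0.0576,  0.    ]), array([0.394 , 0.1112, 0.    ]), array([ 0.4138, -0.1934,  0.    ])]
```

Call:
{"api": "apply_moves", "payload": {
  "targets": [
    {"travel": [0, 0, -20], "roll": 0, "jaw": 87},
    {"travel": [14, 45, 0], "roll": 0, "jaw": 87}
  ]
}}

```text
clock: 0.3
tool_pos: [0.202, 0.6007, 0.2685]
orientation: [-179.9, -0.1, -17.3]
force: [0.1, -0.8, -0.3]
opening: 0.0868
gripper_force: 0.0
```

```bash
python3 - <<'E'
from h import *
o=ctrl.get_obs();print(o["joint_pos"],o["tool_pos"],o["orientation"])
E
```

```text
[ 89.0776  15.9823  -3.2752   0.0913 -70.6698 -16.4434] [0.202  0.6007 0.2685] [-179.9059   -0.0621  -17.3356]
```

Call:
{"api": "apply_moves", "payload": {
  "targets": [
    {"travel": [-30, 37, 0], "roll": 0, "jaw": 87},
    {"travel": [-30, 37, 0], "roll": 0, "jaw": 87},
    {"travel": [-30, 37, 0], "roll": 0, "jaw": 87},
    {"travel": [17, 33, 0], "roll": 0, "jaw": 87},
    {"travel": [17, 33, 0], "roll": 0, "jaw": 87},
    {"travel": [17, 33, 0], "roll": 0, "jaw": 87}
  ]
}}

```text
clock: 0.9
tool_pos: [0.1016, 0.4066, 0.2681]
orientation: [180.0, -0.0, -17.3]
force: [-0.4, 0.5, 0.4]
opening: 0.087
gripper_force: 0.0
```

Call:
{"api": "apply_moves", "payload": {
  "targets": [
    {"travel": [41, 7, 0], "roll": 0, "jaw": 87},
    {"travel": [41, 7, 0], "roll": 0, "jaw": 87},
    {"travel": [41, 7, 0], "roll": 0, "jaw": 87},
    {"travel": [41, 7, 0], "roll": 0, "jaw": 87},
    {"travel": [36, 22, 0], "roll": 0, "jaw": 87},
    {"travel": [36, 22, 0], "roll": 0, "jaw": 87},
    {"travel": [36, 22, 0], "roll": 0, "jaw": 87},
    {"travel": [36, 22, 0], "roll": 0, "jaw": 87}
  ]
}}

```text
clock: 1.7
tool_pos: [0.3616, 0.2037, 0.2686]
orientation: [-180.0, 0.0, -17.4]
force: [0.9, 0.8, 0.2]
opening: 0.0868
gripper_force: 0.0
```

Call:
{"api": "apply_moves", "payload": {
  "targets": [
    {"travel": [35, 31.4, 0], "roll": 0, "jaw": 87},
    {"travel": [35, 31.4, 0], "roll": 0, "jaw": 87},
    {"travel": [35, 31.4, 0], "roll": 0, "jaw": 87},
    {"travel": [35, 31.4, 10], "roll": 0, "jaw": 87},
    {"travel": [35, 31.4, 10], "roll": 0, "jaw": 87},
    {"travel": [35, 31.4, 10], "roll": 0, "jaw": 87},
    {"travel": [35, 31.4, 10], "roll": 0, "jaw": 87},
    {"travel": [35, 31.4, 10], "roll": 0, "jaw": 87},
    {"travel": [35, 31.4, 10], "roll": 0, "jaw": 87},
    {"travel": [35, 31.4, 8], "roll": 0, "jaw": 50}
  ]
}}

```text
clock: 2.7
tool_pos: [0.6014, -0.2008, 0.1994]
orientation: [180.0, 0.1, -17.4]
force: [0.7, 0.0, 1.1]
opening: 0.0828
gripper_force: 0.0
```

Call:
{"api": "apply_moves", "payload": {
  "targets": [
    {"travel": [0, 0, 0], "roll": 0, "jaw": 50},
    {"travel": [0, 0, 0], "roll": 0, "jaw": 50}
  ]
}}

```text
clock: 2.9
tool_pos: [0.6005, -0.2, 0.1989]
orientation: [180.0, 0.2, -17.5]
force: [-0.1, 0.5, 0.0]
opening: 0.0681
gripper_force: 0.0
```

```bash
python3 - <<'E'
from h import *
o=ctrl.get_obs();im=ctrl.snapshot("wrist");print(o["joint_pos"],o["tool_pos"],o["orientation"])
cv2.imwrite("pics/w1.png",im[:,:,::-1])
K,E=cam("wrist",o);y=np.radians(-17.5)
for d in(-38,0,38):print(d,proj(K,E,[.590+d/1e3*np.cos(y),-.1985+d/1e3*np.sin(y),.086]))
E
```

```text
[ -0.7903  18.6962  -8.7479  -0.0183 -62.7177  73.2501] [ 0.6005 -0.2     0.1989] [179.9689   0.1596 -17.5487]
-38 [323.5582 257.0331]
0 [323.608 213.264]
38 [323.662  165.8927]
```

View pics/w1.png

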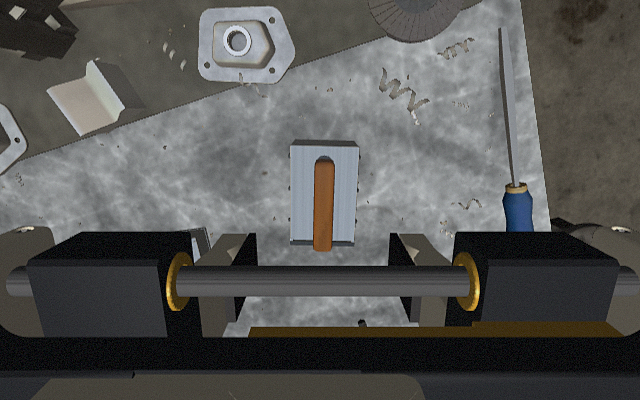

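The wrist view shows the bar in columns 314–333, straight along the tool axis, from row 162 to row 250. That agrees with the top view apart from about +3 mm in x. I'll grip near the rear (+x) end, so the caddy can pivot under its own weight later.

Call:
{"api": "apply_moves", "payload": {
  "targets": [
    {"travel": [22, 1.7, 0], "roll": 0, "jaw": 45},
    {"travel": [0, 0, 35], "roll": 0, "jaw": 45},
    {"travel": [0, 0, 35], "roll": 0, "jaw": 45},
    {"travel": [0, 0, 25], "roll": 0, "jaw": 45},
    {"travel": [0, 0, 15], "roll": 0, "jaw": 45},
    {"travel": [0, 0, 6], "roll": 0, "jaw": 45},
    {"travel": [0, 0, 0], "roll": 0, "jaw": 30},
    {"travel": [0, 0, 0], "roll": 0, "jaw": 18},
    {"travel": [0, 0, 0], "roll": 0, "jaw": 18},
    {"travel": [0, 0, 0], "roll": 0, "jaw": 18}
  ]
}}

```text
clock: 3.95
tool_pos: [0.6221, -0.2072, 0.0857]
orientation: [-180.0, -0.1, -17.4]
force: [-0.9, -0.2, 1.1]
opening: 0.0201
gripper_force: 0.0
```

Call:
{"api": "apply_moves", "payload": {
  "targets": [
    {"travel": [0, 0, 0], "roll": 0, "jaw": 15.8},
    {"travel": [0, 0, 0], "roll": 0, "jaw": 15.8},
    {"travel": [0, 0, 0], "roll": 0, "jaw": 15.8}
  ]
}}

```text
clock: 4.25
tool_pos: [0.6219, -0.2074, 0.0852]
orientation: [180.0, -0.1, -17.4]
force: [-0.3, -1.0, 4.7]
opening: 0.0162
gripper_force: 11.3
```

Call:
{"api": "apply_moves", "payload": {
  "targets": [
    {"travel": [0, 0, 0], "roll": 0, "jaw": 10},
    {"travel": [0, 0, 0], "roll": 0, "jaw": 10},
    {"travel": [0, 0, 0], "roll": 0, "jaw": 10}
  ]
}}

```text
clock: 4.55
tool_pos: [0.622, -0.2074, 0.0852]
orientation: [180.0, -0.1, -17.4]
force: [-0.5, -1.7, 5.8]
opening: 0.0156
gripper_force: 29.9
```

Call:
{"api": "apply_moves", "payload": {
  "targets": [
    {"travel": [0, 0, -4], "roll": 0, "jaw": 5},
    {"travel": [0, 0, -4], "roll": 0, "jaw": 5},
    {"travel": [0, 0, -4], "roll": 0, "jaw": 5},
    {"travel": [0, 0, 0], "roll": 0, "jaw": 5}
  ]
}}

```text
clock: 4.95
tool_pos: [0.6217, -0.207, 0.0969]
orientation: [-180.0, -0.0, -17.4]
force: [0.5, -0.4, -3.2]
opening: 0.016
gripper_force: 29.9
```

```bash
python3 - <<'E'
from h import *
o=ctrl.get_obs();print(o["force"],o["moment"],o["tool_pos"],o["gripper_force"])
a=ctrl.snapshot("wrist");b=ctrl.snapshot("scene")
b=cv2.resize(b[140:320,160:380],(640,524),interpolation=cv2.INTER_CUBIC)
cv2.imwrite("pics/s2.png",b[:,:,::-1]);cv2.imwrite("pics/w2.png",a[:,:,::-1])
E
```

```text
[ 0.4746 -0.3729 -3.1823] [-0.0845 -0.191  -0.0262] [ 0.6217 -0.207   0.0969] 29.939277470111847
```

View pics/s2.png

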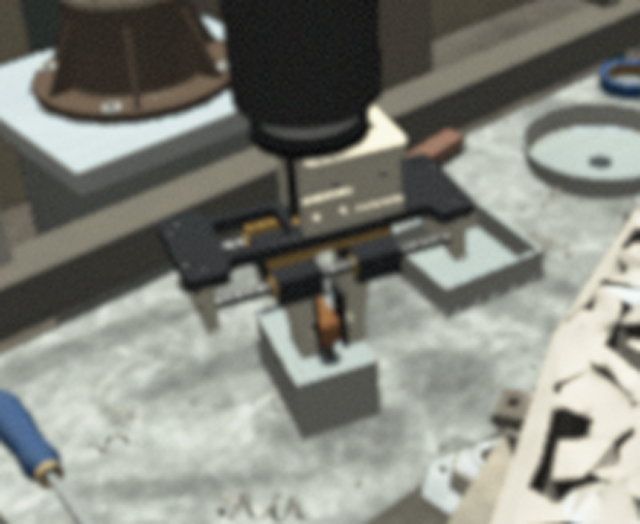

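Call:
{"api": "apply_moves", "payload": {
  "targets": [
    {"travel": [0, 0, -10], "roll": 0, "jaw": 5},
    {"travel": [0, 0, -15], "roll": 0, "jaw": 5},
    {"travel": [0, 0, -20], "roll": 0, "jaw": 5},
    {"travel": [0, 0, -15], "roll": 0, "jaw": 5},
    {"travel": [-2.4, -4.4, -10], "roll": 0, "jaw": 5},
    {"travel": [-4.8, -8.8, -5], "roll": 0, "jaw": 5},
    {"travel": [-8.1, -14.9, 0], "roll": 0, "jaw": 5},
    {"travel": [-11, -20, 0], "roll": 0, "jaw": 5},
    {"travel": [-13, -24, 0], "roll": 0, "jaw": 5},
    {"travel": [-14.3, -26.3, 0], "roll": 0, "jaw": 5}
  ]
}}

```text
clock: 6.05
tool_pos: [0.5985, -0.0953, 0.1706]
orientation: [180.0, 0.1, -17.4]
force: [-0.2, 0.1, -3.9]
opening: 0.0158
gripper_force: 29.9
```

Call:
{"api": "apply_moves", "payload": {
  "targets": [
    {"travel": [-14.3, -26.3, 0], "roll": 0, "jaw": 5},
    {"travel": [-14.3, -26.3, 0], "roll": 0, "jaw": 5},
    {"travel": [-14.3, -26.3, 0], "roll": 0, "jaw": 5},
    {"travel": [-14.3, -26.3, 0], "roll": 0, "jaw": 5},
    {"travel": [-14.3, -26.3, 0], "roll": 0, "jaw": 5},
    {"travel": [-14.3, -26.3, 0], "roll": 0, "jaw": 5},
    {"travel": [-14.3, -26.3, 0], "roll": 0, "jaw": 5},
    {"travel": [-14.3, -26.3, 0], "roll": 0, "jaw": 5},
    {"travel": [-10, -18, 0], "roll": 0, "jaw": 5},
    {"travel": [-6, -11, 0], "roll": 0, "jaw": 5}
  ]
}}

```text
clock: 7.05
tool_pos: [0.5454, 0.1724, 0.1709]
orientation: [180.0, 0.1, -17.3]
force: [-0.2, 0.2, -3.9]
opening: 0.0156
gripper_force: 29.9
```

```bash
python3 - <<'E'
from h import *
o=ctrl.get_obs();print(o["force"],o["moment"],o["tool_pos"],o["gripper_force"])
d=np.array([.540,.209])-o["tool_pos"][:2];p=np.radians(o["orientation"][2]);print([np.cos(p)*d[0]+np.sin(p)*d[1],np.sin(p)*d[0]-np.cos(p)*d[1]])
E
```

```text
[-0.1992  0.212  -3.9373] [-0.0301 -0.144   0.0238] [0.5454 0.1724 0.1709] 29.93886262178421
[np.float64(-0.016049278964124045), np.float64(-0.03338204979172754)]
```

Call:
{"api": "apply_moves", "payload": {
  "targets": [
    {"travel": [-5, -10, 0], "roll": 0, "jaw": 5},
    {"travel": [-6, -13, 0], "roll": 0, "jaw": 5},
    {"travel": [-5, -10, 0], "roll": 0, "jaw": 5},
    {"travel": [0, 0, 0], "roll": 0, "jaw": 5},
    {"travel": [0, 0, 0], "roll": 0, "jaw": 15.6},
    {"travel": [0, 0, 0], "roll": 0, "jaw": 15.6}
  ]
}}

```text
clock: 7.65
tool_pos: [0.5416, 0.2061, 0.1715]
orientation: [180.0, 0.0, -17.4]
force: [0.0, -0.5, -3.7]
opening: 0.0157
gripper_force: 19.0
```

```bash
cat > st.py <<'E'
from h import *
o=ctrl.get_obs();print(o["force"],o["moment"],o["tool_pos"],o["gripper_force"],o["opening"])
M=R.from_euler("xyz",o["orientation"],degrees=True).as_matrix();print("tool moment",M.T@o["moment"])
E
python3 st.py
```

```text
[ 0.0136 -0.4884 -3.6721] [-0.0993 -0.1806  0.0392] [0.5416 0.2061 0.1715] 19.032829105854034 0.015668576550454897
tool moment [-0.0407  0.2021 -0.0391]
```

Call:
{"api": "apply_moves", "payload": {
  "targets": [
    {"travel": [0, 0, 0], "roll": 0, "jaw": 15.8},
    {"travel": [0, 0, 0], "roll": 0, "jaw": 15.8}
  ]
}}

```text
clock: 7.85
tool_pos: [0.5417, 0.2061, 0.1715]
orientation: [180.0, 0.0, -17.4]
force: [0.5, -0.1, -4.8]
opening: 0.0159
gripper_force: 8.7
```

```bash
python3 st.py
```

```text
[ 0.5053 -0.1433 -4.7688] [-0.03   -0.1526  0.0573] [0.5417 0.2061 0.1715] 8.744783699512482 0.01586812351647059
tool moment [ 0.0171  0.1546 -0.0573]
```

Call:
{"api": "apply_moves", "payload": {
  "targets": [
    {"travel": [0, 0, 0], "roll": 0, "jaw": 15.84},
    {"travel": [0, 0, 0], "roll": 0, "jaw": 15.84},
    {"travel": [0, 0, 0], "roll": 0, "jaw": 15.84}
  ]
}}

```text
clock: 8.15
tool_pos: [0.5416, 0.2064, 0.1716]
orientation: [180.0, 0.0, -17.4]
force: [-0.6, 0.6, -4.6]
opening: 0.0158
gripper_force: 7.0
```

```bash
python3 st.py; python3 - <<'E'
from h import *
a=ctrl.snapshot("scene");cv2.imwrite("pics/s3.png",cv2.resize(a[110:260,300:480],(720,600),interpolation=cv2.INTER_CUBIC)[:,:,::-1])
E
```

```text
[-0.6499  0.5535 -4.6099] [ 0.06    0.0112 -0.0628] [0.5416 0.2064 0.1716] 6.953586637973785 0.0157574784292016
tool moment [ 0.0539 -0.0286  0.0628]
```

View pics/s3.png

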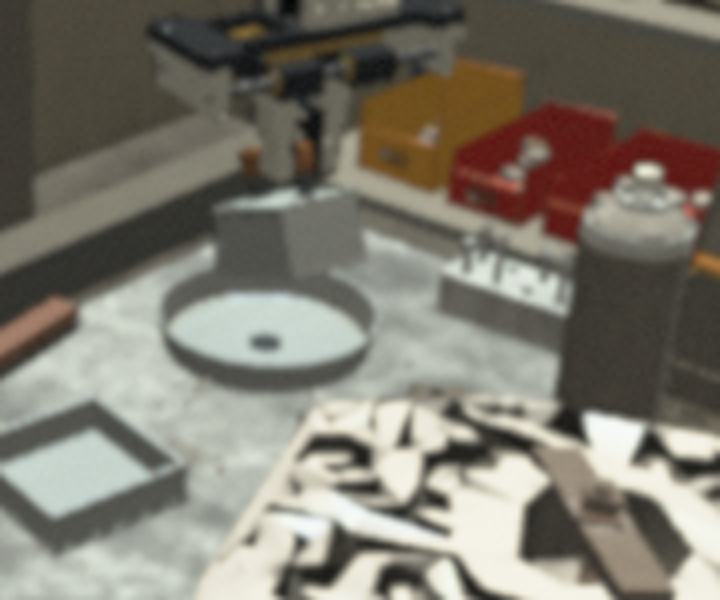

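The scene crop shows the caddy still held and tipped part-way over the dish. The dark spot in the dish is its own centre mark, so no nuts are out yet. I'll let it settle and loosen the grip slightly.

Call:
{"api": "apply_moves", "payload": {
  "targets": [
    {"travel": [0, 0, 0], "roll": 0, "jaw": 15.84},
    {"travel": [0, 0, 0], "roll": 0, "jaw": 15.84},
    {"travel": [0, 0, 0], "roll": 0, "jaw": 15.87},
    {"travel": [0, 0, 0], "roll": 0, "jaw": 15.87},
    {"travel": [0, 0, 0], "roll": 0, "jaw": 15.87}
  ]
}}

```text
clock: 8.7
tool_pos: [0.5416, 0.2065, 0.1716]
orientation: [-180.0, -0.0, -17.4]
force: [-0.3, -0.8, -4.5]
opening: 0.0158
gripper_force: 5.6
```

```bash
python3 st.py; python3 - <<'E'
from h import *
a=ctrl.snapshot("scene");t=ctrl.snapshot("top")
A=cv2.resize(a[130:220,330:410],(480,540),interpolation=cv2.INTER_CUBIC);B=cv2.resize(t[160:250,180:233],(318,540),interpolation=cv2.INTER_CUBIC)
cv2.imwrite("pics/s4.png",np.hstack([A,B])[:,:,::-1])
E
```

```text
[-0.3349 -0.8025 -4.5421] [ 0.0073 -0.1111  0.0659] [0.5416 0.2065 0.1716] 5.642526224255562 0.015819841048104077
tool moment [ 0.0402  0.1038 -0.0659]
```

View pics/s4.png

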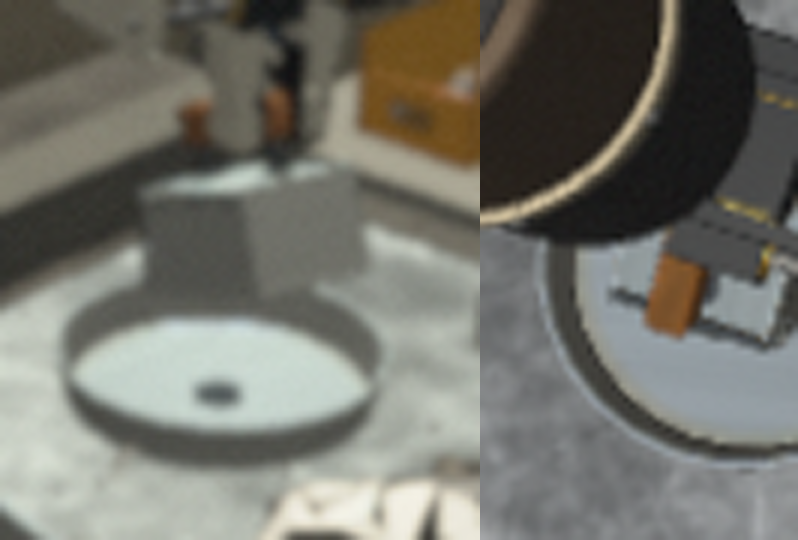

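```bash
cat > tilt.py <<'E'
from h import *
from scipy.optimize import least_squares
P=np.array([[50,-30,50],[50,-30,0],[50,30,50],[50,30,0],[-40,-30,50],[-50,-30,0]])/1e3
def model(t,gx,gz,tp,yaw,K,E,n):
    g=np.array([gx,0,gz]);Rm=R.from_euler("z",yaw,degrees=True)*R.from_euler("y",-t,degrees=True)
    return np.array([proj(K,E,Rm.apply(p-g)+tp-np.array([0,0,.003])) for p in P[:n]])
if __name__=="__main__":
    K,E=cam("scene");tp=np.array([.5416,.2065,.1716])
    uv=np.array([[245,195],[258,297],[360,172],[365,278],[145,188]])/6+[330,130]
    for sgn in(1,-1):
        f=lambda q:(model(q[0],.034,.082,tp,-17.4,K,E,5)+q[1:]-uv).ravel()
        r=least_squares(f,[20*sgn,0,0]);print(r.x,r.cost,r.fun)
E
python3 tilt.py
```

```text
[19.4858 -0.4944  1.1024] 3.3072532757683932 [-0.2346 -0.2035  0.146   1.6642 -0.1935 -0.9037  1.2763 -0.0543 -0.9942
 -0.5027]
[19.4858 -0.4944  1.1024] 3.30725327577121 [-0.2346 -0.2035  0.146   1.6642 -0.1935 -0.9037  1.2763 -0.0543 -0.9942
 -0.5027]
```

Call:
{"api": "apply_moves", "payload": {
  "targets": [
    {"travel": [-25, 0, 0], "roll": 0, "jaw": 15.86},
    {"travel": [8, 0, 0], "roll": 0, "jaw": 15.8},
    {"travel": [8, 0, 0], "roll": 0, "jaw": 15.8},
    {"travel": [9, 0, 0], "roll": 0, "jaw": 15.8},
    {"travel": [0, 0, 0], "roll": 0, "jaw": 15.86},
    {"travel": [-25, 0, 0], "roll": 0, "jaw": 15.86},
    {"travel": [8, 0, 0], "roll": 0, "jaw": 15.8},
    {"travel": [8, 0, 0], "roll": 0, "jaw": 15.8},
    {"travel": [9, 0, 0], "roll": 0, "jaw": 15.8}
  ]
}}

```text
clock: 9.7
tool_pos: [0.5427, 0.2064, 0.1717]
orientation: [-180.0, -0.0, -17.4]
force: [-0.3, -0.2, -3.7]
opening: 0.0161
gripper_force: 8.5
```

```bash
python3 st.py; cat > fit.py <<'E'
# brute fit of tilt: edge alignment of caddy model in the scene picture
from tilt import *
import sys
o=ctrl.get_obs();im=ctrl.snapshot("scene");cv2.imwrite(sys.argv[1],im[:,:,::-1])
K,E=cam("scene");g=cv2.GaussianBlur(cv2.cvtColor(im,cv2.COLOR_RGB2GRAY),(0,0),1).astype(np.float32)
m=np.hypot(cv2.Sobel(g,5,1,0),cv2.Sobel(g,5,0,1))
ed=[(0,1),(2,3),(0,2),(1,3),(0,4),(1,5)];best=[]
for t in np.arange(-5,60,1.):
  for du in(-1,-.5,0,.5,1.):
    for dv in(-1.5,-1,-.5,0,.5,1,1.5):
      q=model(t,.034,.082,o["tool_pos"],o["orientation"][2],K,E,6)+[du,dv]
      s=np.concatenate([q[a]+(q[b]-q[a])*np.linspace(0.05,.95,20)[:,None] for a,b in ed]).astype(np.float32)
      best.append((cv2.remap(m,s[None,:,0],s[None,:,1],1).mean(),t,du,dv))
best.sort(reverse=True);print(best[0]);print(sorted({int(b[1]) for b in best[:15]}))
E
python3 fit.py pics/s5.png
```

```text
[-0.3006 -0.1981 -3.7105] [-0.0251 -0.1266 -0.0215] [0.5427 0.2064 0.1717] 8.472764790058136 0.01607310201797117
tool moment [0.014  0.1284 0.0215]
(np.float32(82.478355), np.float64(28.0), -1, 0.5)
[26, 27, 28, 29, 30, 31, 32, 33]
```

Call:
{"api": "apply_moves", "payload": {
  "targets": [
    {"travel": [-25, 0, 0], "roll": 0, "jaw": 15.86},
    {"travel": [8, 0, 0], "roll": 0, "jaw": 15.8},
    {"travel": [8, 0, 0], "roll": 0, "jaw": 15.8},
    {"travel": [9, 0, 0], "roll": 0, "jaw": 15.8},
    {"travel": [0, 0, 0], "roll": 0, "jaw": 15.86},
    {"travel": [-25, 0, 0], "roll": 0, "jaw": 15.86},
    {"travel": [8, 0, 0], "roll": 0, "jaw": 15.8},
    {"travel": [8, 0, 0], "roll": 0, "jaw": 15.8},
    {"travel": [9, 0, 0], "roll": 0, "jaw": 15.8}
  ]
}}

```text
clock: 10.65
tool_pos: [0.5427, 0.2064, 0.1717]
orientation: [-180.0, -0.0, -17.4]
force: [0.2, 0.5, -3.5]
opening: 0.0157
gripper_force: 8.2
```

```bash
python3 st.py; python3 fit.py pics/s6.png
```

```text
[ 0.2341  0.5071 -3.4631] [ 0.0274 -0.0415 -0.0379] [0.5427 0.2064 0.1717] 8.160751014947891 0.015728986856966824
tool moment [0.0385 0.0314 0.038 ]
(np.float32(86.211754), np.float64(29.0), -1, 1)
[25, 26, 27, 28, 29, 30, 31, 32]
```

```bash
python3 - <<'E'
from h import *
t=ctrl.snapshot("top");s=cv2.imread("pics/s6.png")[:,:,::-1]
A=cv2.resize(s[130:220,330:410],(480,540),interpolation=cv2.INTER_CUBIC);B=cv2.resize(t[160:250,180:233],(318,540),interpolation=cv2.INTER_CUBIC)
cv2.imwrite("pics/v6.png",np.hstack([A,B])[:,:,::-1])
E
```

```text
(no output)
```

View pics/v6.png

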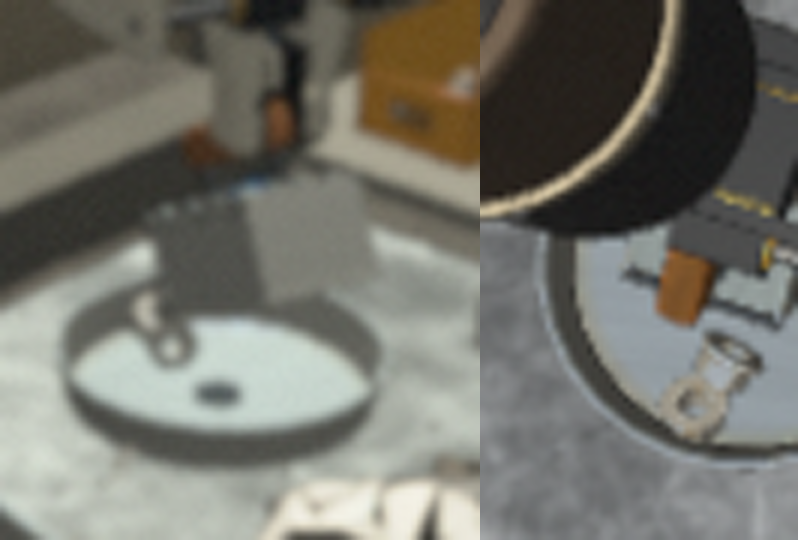

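Both nuts are in the dish, at about (700,400) and (730,350) in the crop. The caddy is tipped about 30 degrees and still held. I'll tighten the grip, lift and move beside the dish, toward the tray and a little further out.

Call:
{"api": "apply_moves", "payload": {
  "targets": [
    {"travel": [0, 0, 0], "roll": 0, "jaw": 5},
    {"travel": [0, 0, -8], "roll": 0, "jaw": 5},
    {"travel": [0, 0, -15], "roll": 0, "jaw": 5},
    {"travel": [8, 9, 0], "roll": 0, "jaw": 5},
    {"travel": [16, 17, 0], "roll": 0, "jaw": 5},
    {"travel": [20, 22, 0], "roll": 0, "jaw": 5},
    {"travel": [20, 22, 0], "roll": 0, "jaw": 5},
    {"travel": [13, 14, 0], "roll": 0, "jaw": 5},
    {"travel": [6, 7, 0], "roll": 0, "jaw": 5},
    {"travel": [0, 0, 0], "roll": 0, "jaw": 5}
  ]
}}

```text
clock: 11.75
tool_pos: [0.5937, 0.0935, 0.1944]
orientation: [180.0, 0.0, -17.5]
force: [-0.6, 0.2, -2.9]
opening: 0.0159
gripper_force: 30.0
```

```bash
python3 st.py; python3 fit.py pics/s7.png; python3 - <<'E'
from h import *
t=ctrl.snapshot("top");s=cv2.imread("pics/s7.png")[:,:,::-1]
A=cv2.resize(s[130:230,290:400],(528,480),interpolation=cv2.INTER_CUBIC);B=cv2.resize(t[160:250,180:230],(267,480),interpolation=cv2.INTER_CUBIC)
cv2.imwrite("pics/v7.png",np.hstack([A,B])[:,:,::-1])
E
```

```text
[-0.5995  0.1589 -2.8831] [0.0197 0.1086 0.0197] [0.5937 0.0935 0.1944] 29.99922662973404 0.015881236003451902
tool moment [-0.0139 -0.1095 -0.0197]
(np.float32(119.470345), np.float64(31.0), -1, 1)
[26, 27, 28, 29, 30, 31, 32, 33]
```

View pics/v7.png

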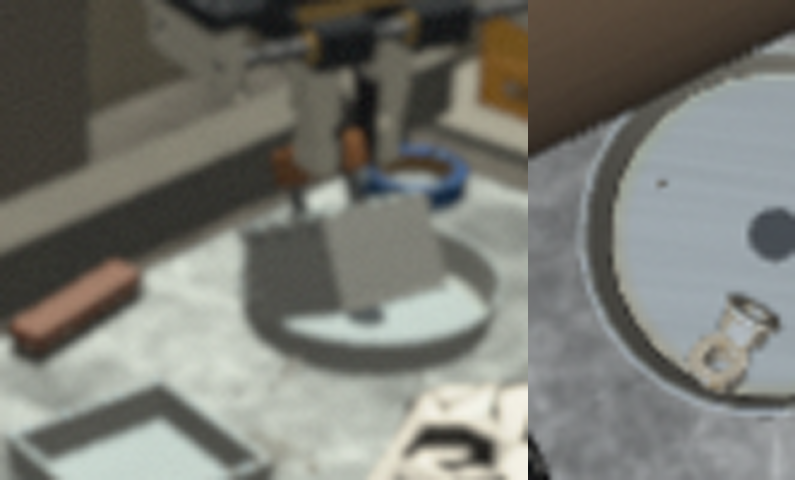

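Call:
{"api": "apply_moves", "payload": {
  "targets": [
    {"travel": [0, 0, 12], "roll": 0, "jaw": 5},
    {"travel": [0, 0, 20], "roll": 0, "jaw": 5},
    {"travel": [0, 0, 20], "roll": 0, "jaw": 5},
    {"travel": [0, 0, 12], "roll": 0, "jaw": 5},
    {"travel": [0, 0, 6], "roll": 0, "jaw": 5},
    {"travel": [0, 0, 3], "roll": 0, "jaw": 15.7},
    {"travel": [0, 0, 2], "roll": 0, "jaw": 15.7},
    {"travel": [0, 0, 2], "roll": 0, "jaw": 15.7}
  ]
}}

```text
clock: 12.65
tool_pos: [0.5969, 0.0951, 0.121]
orientation: [-179.9, -0.4, -17.3]
force: [4.0, -4.2, 14.3]
opening: 0.0159
gripper_force: 14.2
```

```bash
python3 st.py
```

```text
[ 3.9722 -4.1782 14.3353] [-2.0057 -1.257  -0.0381] [0.5969 0.0951 0.121 ] 14.203691482543945 0.015947115040767512
tool moment [-1.5416  1.7965  0.0235]
```

The contact force acts about 125 mm ahead of the tool and 108 mm to its side. So the gripper body or camera is touching the engine casting, not the caddy on the bench. I'll back off and use a spot nearer the robot, with yaw 0.

Call:
{"api": "apply_moves", "payload": {
  "targets": [
    {"travel": [-3, 0, -15], "roll": 0, "jaw": 5},
    {"travel": [-5, 0, -20], "roll": 0, "jaw": 5},
    {"travel": [-10, 0, -20], "roll": 0, "jaw": 5},
    {"travel": [-15, 0, 0], "roll": -3, "jaw": 5},
    {"travel": [-15, 0, 0], "roll": -4, "jaw": 5},
    {"travel": [-15, 0, 0], "roll": -4, "jaw": 5},
    {"travel": [-15, 0, 0], "roll": -4, "jaw": 5},
    {"travel": [-10, 0, 0], "roll": -2.4, "jaw": 5},
    {"travel": [0, 0, 0], "roll": 0, "jaw": 5}
  ]
}}

```text
clock: 13.55
tool_pos: [0.5068, 0.1134, 0.1734]
orientation: [-180.0, -0.0, 0.1]
force: [0.5, 0.4, -2.8]
opening: 0.0157
gripper_force: 30.0
```

```bash
python3 st.py;python3 fit.py pics/s8.png
```

```text
[ 0.5255  0.3639 -2.7885] [ 0.0373 -0.1951 -0.0375] [0.5068 0.1134 0.1734] 29.963074028491974 0.01567337670223582
tool moment [0.037  0.1952 0.0374]
(np.float32(125.45049), np.float64(24.0), -1, 1.5)
[22, 23, 24, 25, 26, 27, 28]
```

Call:
{"api": "apply_moves", "payload": {
  "targets": [
    {"travel": [-8, 7, 0], "roll": 0, "jaw": 5},
    {"travel": [-8, 7, 0], "roll": 0, "jaw": 5},
    {"travel": [-8, 7, 0], "roll": 0, "jaw": 5},
    {"travel": [0, 0, 15], "roll": 0, "jaw": 5},
    {"travel": [0, 0, 20], "roll": 0, "jaw": 5},
    {"travel": [0, 0, 10], "roll": 0, "jaw": 5},
    {"travel": [0, 0, 5], "roll": 0, "jaw": 5},
    {"travel": [0, 0, 2], "roll": 0, "jaw": 5},
    {"travel": [0, 0, 0], "roll": 0, "jaw": 15.7},
    {"travel": [0, 0, 0], "roll": 0, "jaw": 15.7}
  ]
}}

```text
clock: 14.6
tool_pos: [0.4841, 0.0923, 0.1211]
orientation: [-180.0, -0.0, -0.0]
force: [-1.2, -1.3, -1.2]
opening: 0.0158
gripper_force: 14.6
```

```bash
python3 st.py
```

```text
[-1.2406 -1.2627 -1.1806] [-0.4618  0.2423  0.0567] [0.4841 0.0923 0.1211] 14.574991017580032 0.015808029670111287
tool moment [-0.4618 -0.2423 -0.0569]
```

Call:
{"api": "apply_moves", "payload": {
  "targets": [
    {"travel": [0, 0, -3], "roll": 0, "jaw": 15.7},
    {"travel": [0, 0, 0], "roll": 0, "jaw": 15.7},
    {"travel": [0, 0, 0], "roll": 0, "jaw": 15.7}
  ]
}}

```text
clock: 14.9
tool_pos: [0.4841, 0.0925, 0.1238]
orientation: [-180.0, -0.0, -0.0]
force: [0.2, -0.8, -3.5]
opening: 0.0156
gripper_force: 12.3
```

```bash
python3 st.py; python3 fit.py pics/s9.png; python3 - <<'E'
from h import *
t=ctrl.snapshot("top");s=cv2.imread("pics/s9.png")
A=cv2.resize(s[120:240,260:400],(560,480),interpolation=cv2.INTER_CUBIC)
B=cv2.resize(ctrl.snapshot("wrist"),(240,150))[:,:,::-1];C=cv2.resize(t[150:270,180:360],(240,160))[:,:,::-1]
p=np.zeros((480,240,3),np.uint8);p[:150]=B;p[160:320]=C
cv2.imwrite("pics/v9.png",np.hstack([A,p]))
E
```

```text
[ 0.1918 -0.7873 -3.536 ] [-0.0652 -0.019   0.0255] [0.4841 0.0925 0.1238] 12.317709624767303 0.01555628685306928
tool moment [-0.0652  0.019  -0.0255]
(np.float32(142.76154), np.float64(26.0), -1, 1.5)
[21, 22, 23, 24, 25, 26, 27, 28]
```

The moments fit a lever of 0.36 m from the wrist sensor, so both contacts were the caddy's lip touching the bench, not the engine. I'll set the lip down here and swing the caddy level about it.

Call:
{"api": "apply_moves", "payload": {
  "targets": [
    {"travel": [0, 0, 3], "roll": 0, "jaw": 15.7},
    {"travel": [3, 0, 2], "roll": 0, "jaw": 15.75},
    {"travel": [8, 0, 3.3], "roll": 0, "jaw": 15.75},
    {"travel": [8, 0, 3.8], "roll": 0, "jaw": 15.75},
    {"travel": [7.5, 0, 4.4], "roll": 0, "jaw": 15.75}
  ]
}}

```text
clock: 15.55
tool_pos: [0.5112, 0.0923, 0.1066]
orientation: [180.0, 0.0, -0.0]
force: [2.5, -0.6, -0.8]
opening: 0.0158
gripper_force: 10.3
```

```bash
python3 st.py; python3 fit.py pics/s10.png
```

```text
[ 2.5375 -0.6244 -0.7876] [-0.3125 -0.1473  0.0578] [0.5112 0.0923 0.1066] 10.343298017978668 0.015847538318352495
tool moment [-0.3125  0.1474 -0.0578]
(np.float32(158.72096), np.float64(11.0), -1, 1.5)
[7, 8, 9, 10, 11, 12, 13, 14]
```

Call:
{"api": "apply_moves", "payload": {
  "targets": [
    {"travel": [7, 0, 5], "roll": 0, "jaw": 15.75},
    {"travel": [6.5, 0, 5], "roll": 0, "jaw": 15.75},
    {"travel": [2, 0, 3], "roll": 0, "jaw": 15.75},
    {"travel": [0, 0, 2], "roll": 0, "jaw": 15.75},
    {"travel": [0, 0, 0], "roll": 0, "jaw": 15.75}
  ]
}}

```text
clock: 16.1
tool_pos: [0.5259, 0.0923, 0.0918]
orientation: [-180.0, 0.0, -0.0]
force: [1.5, 0.7, -0.9]
opening: 0.0159
gripper_force: 10.3
```

```bash
python3 st.py; python3 fit.py pics/s11.png
```

```text
[ 1.4568  0.6691 -0.9181] [-0.0112 -0.4943 -0.0446] [0.5259 0.0923 0.0918] 10.339209884405136 0.015884392207393447
tool moment [-0.011   0.4943  0.0446]
(np.float32(157.01466), np.float64(0.0), -1, 1.5)
[-3, -2, -1, 0, 1, 2]
```

Call:
{"api": "apply_moves", "payload": {
  "targets": [
    {"travel": [0, 0, 1], "roll": 0, "jaw": 15.85},
    {"travel": [0, 0, 0], "roll": 0, "jaw": 17},
    {"travel": [0, 0, 0], "roll": 0, "jaw": 25},
    {"travel": [0, 0, 0], "roll": 0, "jaw": 40},
    {"travel": [0, 0, 0], "roll": 0, "jaw": 40},
    {"travel": [0, 0, -10], "roll": 0, "jaw": 40},
    {"travel": [0, 0, -30], "roll": 0, "jaw": 40},
    {"travel": [0, 0, -45], "roll": 0, "jaw": 40},
    {"travel": [0, 0, -45], "roll": 0, "jaw": 40}
  ]
}}

```text
clock: 17.05
tool_pos: [0.5254, 0.092, 0.223]
orientation: [180.0, 0.0, 0.0]
force: [1.1, 0.1, 0.4]
opening: 0.0399
gripper_force: 0.0
```

Call:
{"api": "apply_moves", "payload": {
  "targets": [
    {"travel": [-20, 30, 0], "roll": 0, "jaw": 40},
    {"travel": [-20, 40, 0], "roll": 0, "jaw": 40},
    {"travel": [-20, 40, 0], "roll": 0, "jaw": 40},
    {"travel": [0, 30, 0], "roll": 0, "jaw": 40},
    {"travel": [0, 0, 0], "roll": 0, "jaw": 40}
  ]
}}

```text
clock: 17.55
tool_pos: [0.465, -0.0502, 0.2222]
orientation: [-180.0, -0.1, -0.1]
force: [-1.0, 0.4, 0.9]
opening: 0.0396
gripper_force: 0.0
```

```bash
python3 st.py; python3 - <<'E'
from h import *
t=ctrl.snapshot("top");s=ctrl.snapshot("scene")
A=cv2.resize(s[120:240,280:400],(450,450),interpolation=cv2.INTER_CUBIC);B=cv2.resize(t[160:260,180:257],(346,450),interpolation=cv2.INTER_CUBIC)
B2=cv2.resize(t[150:250,180:330],(500,333))
cv2.imwrite("pics/v12.png",np.hstack([A,cv2.resize(t[150:260,180:310],(350,296),interpolation=cv2.INTER_CUBIC) if 0 else B])[:,:,::-1])
B=cv2.resize(t[160:250,180:320],(700,450),interpolation=cv2.INTER_CUBIC)
A=cv2.resize(s[140:230,290:400],(183,150));p=np.zeros((600,700,3),np.uint8);p[:450]=B;p[450:,:183]=A
A=cv2.resize(s[140:200,290:400],(275,150),interpolation=cv2.INTER_CUBIC);p[450:,200:475]=A
cv2.imwrite("pics/v12.png",p[:,:,::-1])
E
```

```text
[-1.0095  0.3576  0.8664] [ 0.0421 -0.0011 -0.0363] [ 0.465  -0.0502  0.2222] 0.0 0.039643679073108416
tool moment [0.0421 0.001  0.0364]
```

View pics/v12.png

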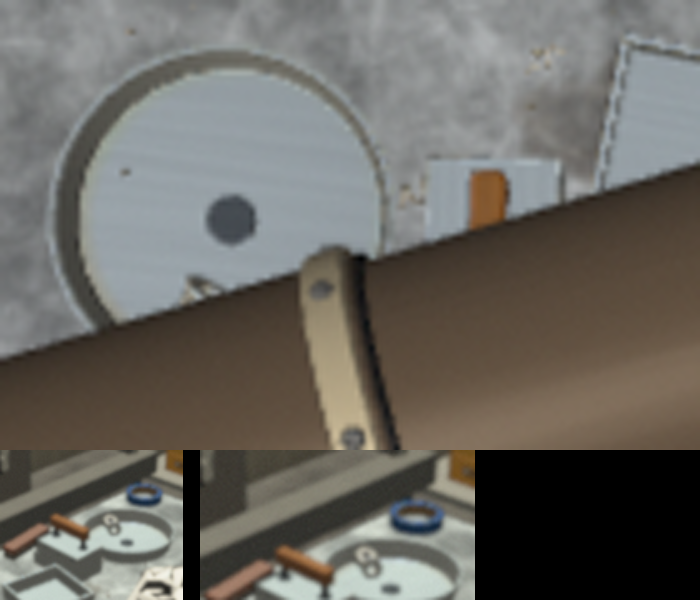

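The last view shows the caddy standing level and free between the dish and the tray. Both nuts are in the dish and the arm is clear of everything.

```bash
python3 -c "
from plant import ctrl
print(ctrl.close_job())"
```

```text
the job is handed in; nothing more can be done
None
```

The job is handed in at about 17.6 s of the 58 s: both nuts are in the dish, and the empty caddy stands upright and released on the bench between the dish and the tray; it was tipped about 30 degrees by letting it pivot in the grip.

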